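# Clear the dry box, crack its sealed lid and hold it ajar

## Task

The small brown dropper bottle has toppled over on the lid of the clear dry box: lift it off and stand it upright on the worktop, without dropping it. Then pull the hinged lid up by its bow handle until the sticky gasket lets go, without flinging it open, and finish still gripping the lid, holding it just ajar, about 15 mm at the front edge, so that the box can breathe. Leave the lens cap, the tape roll and the round sensor head where they are.

Things in the scene. Friction and masses are not known exactly. Their poses are not given: they have to be found in the camera images.
- dry_box: clear plastic dry box for optics, screwed to the worktop (cannot move), 180 mm deep (its x) x 200 mm wide (its y); origin: centre of its underside, on the worktop; front towards its -x, z up. Metal feet 5 to 11 mm high widen it to 244 mm at the worktop; a round dial, 42 mm, stands 7 mm proud of the front. The shut lid's flat top is 82 mm above the worktop, with a 4 mm rim, 5 mm wide, along its edge.
- lid (a joint): angle of the clear hinged lid (0.6 kg) in rad: 0 shut, growing as its front edge rises, at most 1.05; 15 mm ajar at the front is 0.08. A rubber lip seal grips it: the upward pull at the handle climbs at once to a peak of about 16 N, falls off over the first 6 mm of lift there and is only the lid's weight, about 4 N, from then on. The seal grips once; let go, the lid falls shut.
- lid_front (a point): middle of the lower front edge of the lid, 76 mm above the worktop when shut (box x = -93 mm). The hinge line runs along the box's y, 189 mm behind it (box x = +96 mm), 78 mm above the worktop.
- lid_handle (a point): middle of the bar of the lid's aluminium bow handle: box x = -62 mm, y = 0, 109 mm above the worktop when shut, 158 mm in front of the hinge line. The bar is round, 10 mm thick, runs along the box's y, 80 mm between the middles of its legs, with 22 mm free between bar and lid. Axes: those of the lid (z up when shut).
- dropper_bottle: small closed brown dropper bottle with a white cap, about 50 g: body 32 mm across and 56 mm tall, cap 20 mm across, 70 mm in all. Origin: centre of its underside; z axis from the underside to the cap (level while it lies). It starts lying on the lid behind the handle, cap to the left (a like one standing far back is not meant); standing, its origin is at worktop height.
- rotation_stage: fixed obstacle to the right and behind: upright black disc stage on a post, filling its own x = +95 to +255 mm, y = -75 to +75 mm, up to 214 mm high; from it a bare rod, 10 mm thick, runs 98 mm above the worktop along its -x to x = -267 mm (at y = +28 to -26 mm). Origin on the worktop.
- lens_cap: bystander: black lens cap, 34 mm across, 10 mm high, lying on the worktop to the right of the box; origin: centre of its underside
- tape_roll: bystander: roll of dark tape, 58 mm across, 19 mm high, lying flat on the worktop to the left of the box; origin: centre of its underside. Beside it on the left a large covered enclosure, fixed, about 180 mm high, fills the worktop from world y = +0.405 m leftwards
- sensor_head: bystander: black round power sensor head, 40 mm across, 14 mm high, lying on the worktop to the right of the box, nearer the robot; origin: centre of its underside

How it is judged (in metres and radians):
On the way, in this order (a step that is already met when the one before it is completed fails the run):
1. the bottle stands upright on the worktop, released and at rest (angle between dropper_bottle's own z axis and vertical below 0.12 rad and height (world z) of dropper_bottle between -0.006 and 0.006 m and linear speed of dropper_bottle below 0.03 m/s and contact force between the fingers and dropper_bottle below 0.1 N), for 0.3 s.
2. the gasket has let go of the lid: front edge at least 8 mm up (value of joint lid above 0.042 rad), for 0.2 s.
At the end, for the whole second after the job is handed in: The bottle stands upright (within 0.12 rad) on the worktop, at rest and untouched; the lid is held ajar and still by the gripper's fingers (over 1 N of contact), its angle between 0.05 and 0.13 rad, which is a gap of about 10 to 24 mm at the front edge (all of step 1 and value of joint lid between 0.05 and 0.13 rad and velocity of joint lid between -0.08 and 0.08 rad/s and contact force between the fingers and dry_box above 1 N); the arm keeps its last pose, push and grip.
It fails at once if the bottle is dropped, thrown or knocked off the lid (faster than 0.9 m/s) (linear speed of dropper_bottle above 0.9 m/s).
It fails at once if the lid is flung open (beyond 0.25 rad) (value of joint lid above 0.25 rad).
It fails at once if the lens cap is moved by more than 25 mm (distance of lens_cap from where it was at the start of the episode above 0.025 m).
It fails at once if the tape roll is moved by more than 25 mm (distance of tape_roll from where it was at the start of the episode above 0.025 m).
It fails at once if the sensor head is moved by more than 25 mm (distance of sensor_head from where it was at the start of the episode above 0.025 m).
It also fails if it takes over 58 s, if anything falls off the work surface, if the arm or the gripper's body presses on something with over 40 N, if the wrist force passes 120 N, or if a joint passes its speed limit or range.

## Robot

A 6-joint arm with a two-finger parallel gripper is mounted at the origin on a cart in front of the work surface, level with it; the furniture and walls round the work are solid. World frame = base frame: x ahead of the robot, y to its left, z up, the work surface at z = 0. Lengths are in m, angles in degrees, forces in N, time in s.
With the tool pointing down it reaches from about 0.4 to 0.825 m from the base axis. Payload 7 kg.
Tool frame: the origin (TCP) lies on the centre line of the jaws, within the pads' length; the fingertips stand 19 mm ahead of it and the grasp point (between the pads) is the TCP; z points along the fingers, y is the line along which they close (so a half turn about z gives the same grasp; the last joint's range is limited). The gripper opens to 88 mm and grips with 3 to 60 N. Pads are 19 mm wide; open, the fingers measure 130 mm over their backs; the gripper's body (78 mm by 193 mm) begins 47 mm behind the grasp point.
Start: joints at [-57.806, 20.546, 0.682, 0, -70.136, -16.507], TCP at [0.182, -0.65, 0.246] pointing down, gripper open.
Joint ranges: [-176.03, 176.03], [-82.01, 121.73], [-58.28, 71.71], [-173.87, 95.51], [-174.79, -0.11], [-173.66, 173.66]. Speed limits (degrees/s): [136.94, 136.94, 172.46, 180, 180, 180].

## Interface

Orientations are given as [roll, pitch, yaw] about the fixed x, y, z axes, in that order (R = Rz(yaw) Ry(pitch) Rx(roll)).
In Python, from plant import * gives the robot as it stands. The module is installed in compiled form; this text tells all that it offers.
- The arm moves only by the tool play_rows, never from a script. Its argument "deltas" is a list of rows, each a list of 6 numbers: the shift along the world's x, y, z scaled (see below), then the turn, a rotation vector about the world's x, y, z scaled (see below). A call has 1 to 10 rows; each row shifts and turns the commanded pose from where the row before left it; what a row does not reach is not made up. The controller multiplies each number of a shift by 800 mm and each number of a turn by 180 degrees. A row lasts 1/10 s, in which the tool goes at most 50 mm and 8.59 degrees, less where a joint would pass 70% of its speed; a pose out of reach is approached as far as the arm can. A call with a number of a shift or a turn outside -1 to 1 is refused whole. A call with a gripper value outside its range is refused whole. "gripper" is the gripper command: -1 is shut, 1 is fully open, values between are in proportion, set as the call begins (left out, the last holds). The fingers move at their own pace and stop on an object; the grip force is fixed at half the most. Time passes only in rows, so rows that do not move let the fingers close. It gives the time, the measured TCP pose, the force, the opening and the grip force at its end, in the units of the state.
- get_obs(): the state, without advancing time (a new reading comes with each control period).
- snapshot(name): name is "side" or "top" or "wrist"; returns (picture, depth): 420x560x3 uint8, blue, green, red; 420x560 float32, m along the optical axis (not along the pixel's ray), 0 where there is no reading.
- camera_model(name): a dict with "fx", "fy", "cx", "cy" (pixels), "world_to_cam" (4x4, takes a point from world to camera coordinates). Camera axes: x right, y down, z forward; pixel columns grow to the right and rows downward; lengths in m; the calibration is good to about 2 mm. A picture is of the moment at which its call begins: read the wrist's pose just before it. camera_model takes no time and is no camera call; for the wrist camera it gives the pose at the moment of the call.
- close_job(): hands the job in; it is judged then, once.
The state is a dict: "clock": time; "joint_pos": joint angles; "qvel": joint speeds; "tau": joint torques, N m; "tool_pos": TCP position; "orientation": TCP orientation; "force": force on the tool from outside, world axes, zero at the start; "moment": the same for the moment, N m; "opening": finger opening in m; "gripper_force": force on a finger pad.
Only numpy, scipy, OpenCV 4.12 (cv2) and the standard library are available. Lean on these libraries where they do the work, as an engineer would, in place of code of your own. Each camera call takes 0.05 s, during which the arm holds its last target. There are 200 camera calls.

## Working session

There is one attempt and no reset: what is moved stays moved. The work goes in short steps, Python scripts to look and compute and a tool call to move; the robot and the scene stay as the last step left them, time stands still between calls to the robot, and variables do not carry over. Pictures are saved under pics/ and viewed, at most 10 in all, crops included, and the job is handed in when it is done.

Besides the shell and the picture viewer there is one more tool, called after "Emit:" by a JSON object that holds its "name" and its "arguments". play_rows: Moves the arm, as the interface text tells. Its arguments: {"type":"object","properties":{"deltas":{"type":"array","items":{"type":"array","items":{"type":"number","minimum":-1,"maximum":1}}},"gripper":{"type":"number"}},"required":["deltas"]}

```bash
mkdir -p pics; cat > h.py <<'E'
from plant import *
import numpy as np, cv2
def shot(n,f):
    m=camera_model(n); p,d=snapshot(n); cv2.imwrite(f'pics/{f}.png',p); np.savez(f'{f}.npz',d=d,M=m['world_to_cam'],k=[m['fx'],m['fy'],m['cx'],m['cy']])
def pt(f,u,v,z=None):
    a=np.load(f+'.npz'); fx,fy,cx,cy=a['k']; T=np.linalg.inv(a['M']); r=np.array([(u-cx)/fx,(v-cy)/fy,1])
    if z is None: s=np.median(a['d'][v-1:v+2,u-1:u+2])
    else: s=(z-T[2,3])/(T[:3,:3]@r)[2]
    return (T[:3,:3]@(r*s)+T[:3,3]).round(4)
E
python3 - <<'E'
from h import *
shot('top','top0'); shot('side','side0')
print(get_obs())
E
```

```text
{'clock': 0.1, 'joint_pos': array([-5.78048167e+01,  2.05844020e+01,  6.23311339e-01, -2.63557979e-02,
       -7.01538231e+01, -1.65046285e+01]), 'qvel': array([-0.03875441, -0.03033871, -0.02684821, -0.02527031,  0.13443559,
        0.00172278]), 'tau': array([-1.64677243e-02, -5.85667348e+01,  3.00527430e+01,  7.22983405e+00,
        3.45600229e-01, -2.67731573e-02]), 'tool_pos': array([ 0.18228875, -0.6492135 ,  0.24460319]), 'orientation': array([ 1.79882781e+02, -8.89494803e-03, -1.64318409e+02]), 'force': array([-0.09211796,  0.497135  , -0.643767  ]), 'moment': array([ 0.14644884,  0.03995317, -0.03002421]), 'gripper_force': 0.0, 'opening': 0.0875269610539815}
```

View pics/top0.png

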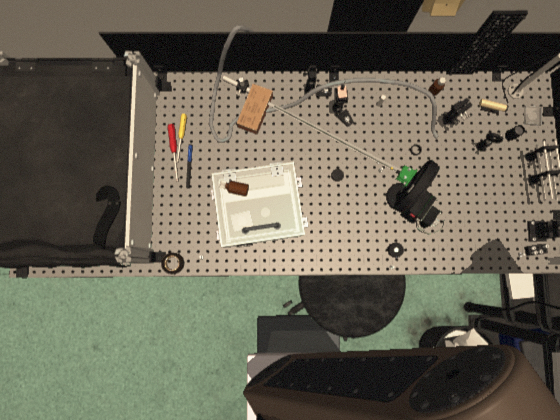

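View pics/side0.png

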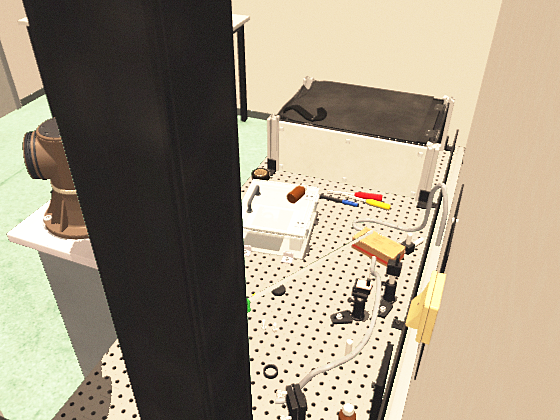

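The top view shows the box at about (258,203), handle at (260,229), bottle at (237,187), tape at (172,263), lens cap at (337,174), sensor head at (396,250), and the rod running from (275,105) to (400,170). I'll zoom in.

```bash
python3 - <<'E'
from h import *
p=cv2.imread('pics/top0.png')[150:260,200:350]
cv2.imwrite('pics/c0.png',cv2.resize(p,None,fx=5,fy=5,interpolation=cv2.INTER_CUBIC))
for n,u,v,z in [('handle',260,229,.114),('bottle',237,187,None),('cap',337,174,.01),('tape',172,263,.019),('sens',396,250,.014),('rodL',275,107,.098),('rodR',397,170,.098)]: print(n,pt('top0',u,v,z),pt('top0',u,v))
print(np.load('top0.npz')['k'])
E
```

```text
handle [0.4622 0.1214 0.114 ] [0.4628 0.1217 0.1078]
bottle [0.5656 0.1774 0.1115] [0.5656 0.1774 0.1115]
cap [ 0.6193 -0.0806  0.01  ] [ 0.6192 -0.0805  0.0104]
tape [0.3853 0.3532 0.019 ] [ 0.3857  0.3582 -0.0007]
sens [ 0.4137 -0.2298  0.014 ] [ 0.4139 -0.2306  0.011 ]
rodL [0.7742 0.084  0.098 ] [0.7749 0.0841 0.0963]
rodR [ 0.6086 -0.2193  0.098 ] [ 0.6074 -0.2179  0.1032]
[435.52694213 435.52694213 288.50866319 209.17238948]
```

View pics/c0.png

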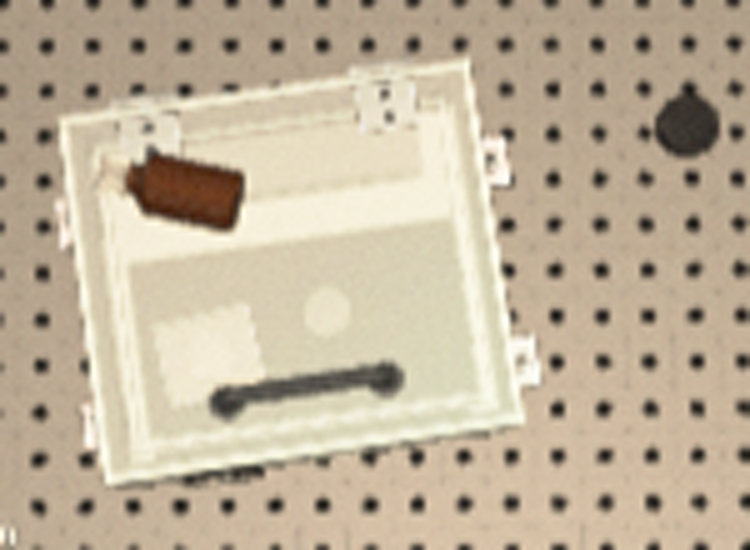

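Emit:
{"name": "play_rows", "arguments": {"deltas": [[0.0215,0.048,0.0125,0,0,0.0175],[0.0215,0.048,0.0125,0,0,0.0175],[0.0215,0.048,0.0125,0,0,0.0175],[0.0215,0.048,0.0125,0,0,0.0175],[0.0215,0.048,0.0125,0,0,0.0175],[0.0215,0.048,0.0125,0,0,0.0175],[0.0215,0.048,0.0125,0,0,0.0175],[0.0215,0.048,0.0125,0,0,0.0175],[0.0215,0.048,0.0125,0,0,0.0175],[0.0215,0.048,0.0125,0,0,0.0175]]}}

```text
clock: 1.1
tool_pos: [0.3546, -0.2642, 0.3459]
orientation: [-180.0, 0.0, -132.7]
force: [1.9, -1.3, 0.1]
opening: 0.0875
gripper_force: 0.0
```

Emit:
{"name": "play_rows", "arguments": {"deltas": [[0.016,0.048,0,0,0,0.0175],[0.016,0.048,0,0,0,0.0175],[0.016,0.048,0,0,0,0.0175],[0.016,0.048,0,0,0,0.0175],[0.016,0.048,0,0,0,0.0175],[0.016,0.048,0,0,0,0.0175],[0.016,0.048,0,0,0,0.0175],[0.016,0.048,0,0,0,0.0175],[0.016,0.048,0,0,0,0.0175],[0.016,0.048,0,0,0,0.0175]], "gripper": 0.2}}

```text
clock: 2.1
tool_pos: [0.4825, 0.1199, 0.3455]
orientation: [-180.0, 0.0, -101.2]
force: [1.9, -1.2, 0.7]
opening: 0.0526
gripper_force: 0.0
```

```bash
python3 - <<'E'
from h import *
o=get_obs(); shot('wrist','w0')
print({k:np.round(o[k],4) for k in ('clock','joint_pos','tool_pos','orientation','force','opening')})
a=np.load('w0.npz');print(np.linalg.inv(a['M']).round(3),a['k'])
E
```

```text
{'clock': np.float64(2.1), 'joint_pos': array([ 3.66382e+01,  4.86600e-01, -1.14433e+01, -5.30000e-03,
       -7.80638e+01, -4.77989e+01]), 'tool_pos': array([0.4825, 0.1199, 0.3455]), 'orientation': array([-1.799997e+02,  8.100000e-03, -1.011619e+02]), 'force': array([ 1.9252, -1.1985,  0.7263]), 'opening': np.float64(0.0526)}
[[-0.981  0.185  0.057  0.468]
 [ 0.193  0.938  0.289  0.042]
 [ 0.     0.294 -0.956  0.486]
 [ 0.     0.     0.     1.   ]] [342.92838124 342.92838124 277.39157721 206.27615814]
```

View pics/w0.png

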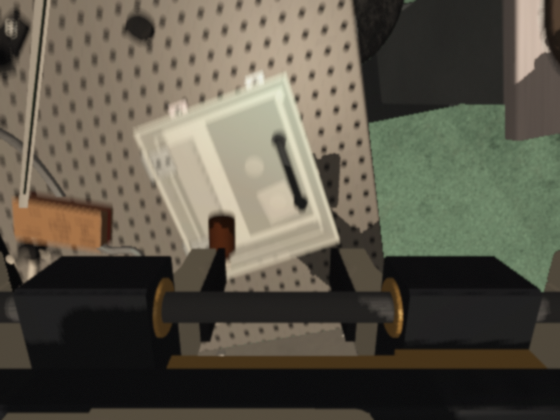

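The wrist view shows the bottle at (222,232), partly behind the left finger, and the handle from (280,140) to (300,203). The camera sits on the tool +x side, so I'd like it on top in the standing pose. I'll check which wrist branch allows that.

```bash
python3 - <<'E'
import numpy as np
from scipy.spatial.transform import Rotation as Ro
E=lambda a,t:Ro.from_euler(a,t,degrees=True).as_matrix()
# frame G: x=forearm. tool down at J4=0,J5=-90: R=Rz(J1)Ry(p)Rx(sJ4)Ry(-J5) C Rz(-J6)
C=E('y',-90)@E('z',-90)@E('x',180)
for s in (1,-1):
  for h in (30,50,70,90):
    for fl in (1,-1):
      c,sn=np.cos(np.radians(h)),np.sin(np.radians(h)); a=np.radians(30)
      z=np.array([np.cos(a)*c,np.cos(a)*sn,-np.sin(a)]); x=fl*np.array([np.sin(a)*c,np.sin(a)*sn,np.cos(a)])
      R=np.c_[x,np.cross(z,x),z]
      for J1,p in ((15,25),):
        W=(E('z',J1)@E('y',p)).T@R   # = Rx(sJ4)Ry(-J5) C Rz(-J6)
        d=W[:,2]; b=np.arccos(d[0])   # J5=-b ; d=Rx(j4)(cos b,0,-sin b)
        j4=np.arctan2(d[1],-d[2]); 
        Q=(E('x',np.degrees(j4))@E('y',np.degrees(b))@C).T@W
        J6=-np.degrees(np.arctan2(Q[1,0],Q[0,0]))
        print(s,h,fl,'J4',round(s*np.degrees(j4)),'J5',-round(np.degrees(b)),'J6',round(J6))
E
```

```text
1 30 1 J4 66 J5 -14 J6 163
1 30 -1 J4 66 J5 -14 J6 -17
1 50 1 J4 73 J5 -31 J6 179
1 50 -1 J4 73 J5 -31 J6 -1
1 70 1 J4 71 J5 -49 J6 -172
1 70 -1 J4 71 J5 -49 J6 8
1 90 1 J4 67 J5 -66 J6 -164
1 90 -1 J4 67 J5 -66 J6 16
-1 30 1 J4 -66 J5 -14 J6 163
-1 30 -1 J4 -66 J5 -14 J6 -17
-1 50 1 J4 -73 J5 -31 J6 179
-1 50 -1 J4 -73 J5 -31 J6 -1
-1 70 1 J4 -71 J5 -49 J6 -172
-1 70 -1 J4 -71 J5 -49 J6 8
-1 90 1 J4 -67 J5 -66 J6 -164
-1 90 -1 J4 -67 J5 -66 J6 16
```

```bash
python3 - <<'E'
from h import *
for f,roi in (('top0',(215,170,262,205)),('w0',(195,200,250,250))):
    p=cv2.imread(f'pics/{f}.png').astype(int); u0,v0,u1,v1=roi
    q=p[v0:v1,u0:u1]; m=(q[...,2]-q[...,0]>30)&(q[...,2]<170)
    if f=='w0': m&=(q[...,2]-q[...,0]>25)
    vs,us=np.nonzero(m); P=np.array([pt(f,u+u0,v+v0,.106) for u,v in zip(us,vs)]); D=np.array([pt(f,u+u0,v+v0) for u,v in zip(us,vs)])
    c=P.mean(0); w,V=np.linalg.eigh(np.cov((P-c)[:,:2].T)); ax=V[:,1]*np.sign(V[1,1])
    t=(P-c)[:,:2]@ax; n=(P-c)[:,:2]@[ax[1],-ax[0]]
    print(f,len(P),c,'ax',ax,np.degrees(np.arctan2(ax[1],ax[0])),'t',np.percentile(t,[1,99]),'n',np.percentile(n,[2,98]),'zmed/max',np.median(D[:,2]),np.percentile(D[:,2],95))
    for k in np.arange(-.035,.04,.01):
        s=abs(t-k)<.005
        if s.sum()>3: print(round(k,3),s.sum(),n[s].min().round(4),n[s].max().round(4),np.percentile(D[s,2],90).round(4))
for u,v in ((227,402),(388,378)): print(pt('top0',200+round(u/5),150+round(v/5),.114))
E
```

```text
top0 268 [0.56517649 0.17928097 0.106     ] ax [0.30855099 0.9512078 ] 72.02807163521199 t [-0.0271794   0.02907639] n [-0.01495628  0.0154859 ] zmed/max 0.10915 0.11276499999999999
-0.025 34 -0.0126 0.0163 0.111
-0.015 52 -0.0141 0.0164 0.1118
-0.005 50 -0.0154 0.0151 0.1117
0.005 51 -0.0161 0.0153 0.113
0.015 50 -0.0166 0.0138 0.1129
0.025 29 -0.0126 0.0109 0.1083
w0 746 [0.56215375 0.1767866  0.106     ] ax [-0.74555808  0.66644065] 138.20705642696737 t [-0.03394461  0.03538322] n [-0.03756274  0.0198497 ] zmed/max 0.11195 0.1147
-0.035 23 -0.0039 0.0055 0.0835
-0.025 41 -0.0207 0.0208 0.1036
-0.015 94 -0.0265 0.0113 0.1143
-0.005 214 -0.0472 0.0227 0.1146
0.005 200 -0.0509 0.0214 0.1147
0.015 138 -0.0415 0.0152 0.1126
0.025 14 -0.0296 0.0109 0.0984
0.035 22 -0.0029 0.0048 0.0834
[0.4601 0.1573 0.114 ]
[0.469  0.0782 0.114 ]
```

```bash
python3 - <<'E'
from h import *
for v in range(167,184): print(v,[int(1000*pt('top0',u,v)[2]) for u in range(218,250,2)])
print(pt('top0',229,175,.085),pt('top0',236,178,.085))
p=cv2.imread('pics/w0.png')[170:260,140:260]
E
```

```text
167 [-18, -2, -1, -1, -3, -7, -3, 0, 2, -4, -2, -2, -2, -3, -14, 0]
168 [-19, -5, -1, -1, -4, -7, -2, 4, 80, -17, -2, 2, -2, -3, -15, 81]
169 [-18, -3, 0, 0, 78, 82, 80, 80, 81, 80, -1, 3, 82, 82, 83, 83]
170 [-3, -2, 2, 81, 82, 82, 81, 81, 81, 83, 85, 83, 82, 82, 84, 82]
171 [-1, 0, 80, 84, 84, 84, 82, 82, 82, 83, 84, 82, 81, 81, 83, 82]
172 [1, 82, 83, 84, 85, 86, 84, 83, 82, 81, 82, 81, 79, 80, 83, 82]
173 [84, 83, 83, 84, 84, 84, 83, 82, 81, 80, 81, 81, 80, 80, 81, 81]
174 [83, 81, 81, 82, 83, 83, 83, 83, 81, 80, 80, 82, 79, 81, 81, 81]
175 [81, 80, 80, 82, 83, 83, 83, 83, 81, 81, 80, 81, 80, 79, 81, 81]
176 [81, 80, 80, 82, 81, 83, 83, 82, 82, 81, 80, 80, 79, 78, 81, 80]
177 [81, 80, 82, 81, 82, 83, 83, 82, 82, 81, 80, 79, 79, 79, 81, 81]
178 [80, 83, 82, 82, 83, 83, 83, 82, 81, 81, 80, 79, 79, 79, 80, 80]
179 [79, 79, 81, 82, 84, 83, 83, 82, 82, 81, 80, 79, 79, 80, 81, 80]
180 [79, 79, 81, 82, 84, 83, 83, 83, 82, 81, 80, 80, 78, 80, 80, 80]
181 [80, 78, 99, 82, 84, 83, 102, 104, 102, 81, 80, 80, 79, 81, 82, 80]
182 [79, 79, 105, 101, 85, 85, 108, 108, 106, 106, 101, 81, 82, 81, 81, 82]
183 [78, 104, 105, 102, 102, 105, 109, 112, 110, 109, 106, 102, 102, 83, 82, 82]
[0.6016 0.2005 0.085 ] [0.5938 0.1829 0.085 ]
```

Emit:
{"name": "play_rows", "arguments": {"deltas": [[0.0133,0.0108,-0.0227,-0.027,0.0067,-0.002],[0.0133,0.0108,-0.0227,-0.027,0.0067,-0.002],[0.0133,0.0108,-0.0227,-0.027,0.0067,-0.002],[0.0133,0.0108,-0.0227,-0.027,0.0067,-0.002],[0.0133,0.0108,-0.0227,-0.027,0.0067,-0.002],[0.0133,0.0108,-0.0227,-0.027,0.0067,-0.002],[0.0133,0.0108,-0.0227,-0.027,0.0067,-0.002],[0.0133,0.0108,-0.0227,-0.027,0.0067,-0.002],[0,0,0,0,0,0]]}}

```text
clock: 3.05
tool_pos: [0.5668, 0.1878, 0.1925]
orientation: [178.5, -40.8, -103.6]
force: [0.1, -1.7, -1.7]
opening: 0.0528
gripper_force: 0.0
```

```bash
python3 - <<'E'
from h import *
o=get_obs(); shot('wrist','w1')
print({k:np.round(o[k],4) for k in ('clock','joint_pos','tool_pos','orientation','force','opening')})
from scipy.spatial.transform import Rotation as Ro
print(Ro.from_euler('xyz',o['orientation'],degrees=True).as_matrix().round(3))
E
```

```text
{'clock': np.float64(3.05), 'joint_pos': array([ 47.308 ,  33.2505,  -4.3154,  17.1756, -90.0667, -67.3059]), 'tool_pos': array([0.5668, 0.1878, 0.1925]), 'orientation': array([ 178.5153,  -40.813 , -103.5742]), 'force': array([ 0.1458, -1.734 , -1.6807]), 'opening': np.float64(0.0528)}
[[-0.178 -0.968 -0.179]
 [-0.736  0.251 -0.629]
 [ 0.654  0.02  -0.757]]
```

View pics/w1.png

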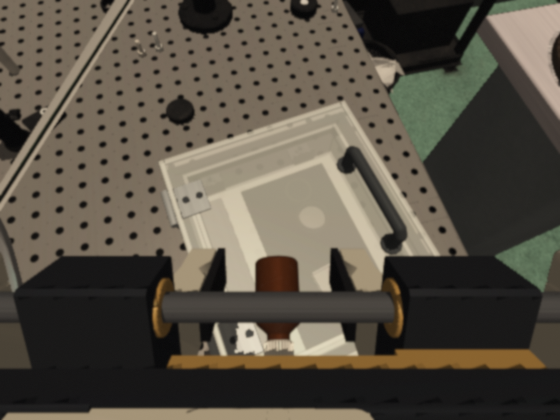

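The bottle at (277,290) is centred between the fingers with its axis along the image columns, so I'll go down.

Emit:
{"name": "play_rows", "arguments": {"deltas": [[0,0,-0.021,0,0,0],[0,0,-0.021,0,0,0],[0,0,-0.021,0,0,0],[0,0,-0.01,0,0,0],[0,0,0,0,0,0]]}}

```text
clock: 3.6
tool_pos: [0.5671, 0.1866, 0.1412]
orientation: [179.0, -40.1, -104.0]
force: [0.3, -1.6, -1.2]
opening: 0.0525
gripper_force: 0.0
```

Emit:
{"name": "play_rows", "arguments": {"deltas": [[0,0.0015,-0.014,0,0,0],[0,0.0015,-0.013,0,0,0],[0,0,-0.012,0,0,0],[0,0,0,0,0,0],[0,0,0,0,0,0]]}}

```text
clock: 4.1
tool_pos: [0.5676, 0.1896, 0.1104]
orientation: [179.0, -40.1, -104.0]
force: [-0.1, -1.5, 0.2]
opening: 0.0531
gripper_force: 0.0
```

Emit:
{"name": "play_rows", "arguments": {"deltas": [[0,0,-0.0025,0,0,0],[0,0,0,0,0,0]]}}

```text
clock: 4.3
tool_pos: [0.5677, 0.1898, 0.1088]
orientation: [179.1, -40.0, -104.0]
force: [-0.1, -0.9, 0.9]
opening: 0.0524
gripper_force: 0.0
```

Emit:
{"name": "play_rows", "arguments": {"deltas": [[0,0,0,0,0,0],[0,0,0,0,0,0],[0,0,0,0,0,0],[0,0,0,0,0,0],[0,0,0,0,0,0],[0,0,0,0,0,0]], "gripper": -0.7}}

```text
clock: 4.9
tool_pos: [0.5676, 0.1897, 0.1088]
orientation: [179.1, -40.0, -104.0]
force: [-0.3, -0.7, 0.4]
opening: 0.031
gripper_force: 30.0
```

Emit:
{"name": "play_rows", "arguments": {"deltas": [[0,0,0.02,0,0,0],[0,0,0.04,0,0,0],[0,0,0.04,0,0,0],[0,0,0.04,0,0,0],[0,0,0.02,0,0,0]]}}

```text
clock: 5.4
tool_pos: [0.5683, 0.1901, 0.2406]
orientation: [179.3, -39.8, -104.1]
force: [0.3, -0.4, -0.5]
opening: 0.0309
gripper_force: 30.0
```

Emit:
{"name": "play_rows", "arguments": {"deltas": [[-0.01,-0.026,0,0.0404,-0.0101,0],[-0.01,-0.026,0,0.0404,-0.0101,0],[-0.01,-0.026,0,0.0404,-0.0101,0],[-0.01,-0.026,0,0.0404,-0.0101,0],[-0.01,-0.026,0,0.0404,-0.0101,0],[-0.01,-0.026,0,0.0404,-0.0101,0]]}}

```text
clock: 6.0
tool_pos: [0.519, 0.0644, 0.2379]
orientation: [179.3, 5.3, -103.9]
force: [1.0, -3.8, -0.4]
opening: 0.0306
gripper_force: 30.0
```

```bash
cat >> h.py <<'E'
from scipy.spatial.transform import Rotation as Ro
def st():
    o=get_obs(); print({k:np.round(o[k],4).tolist() for k in ('clock','joint_pos','tool_pos','orientation','force','opening')}); R=Ro.from_euler('xyz',o['orientation'],degrees=True).as_matrix(); print(R.round(3)); return o,R
E
python3 -c "
from h import *
st()"
```

```text
{'clock': 6.0, 'joint_pos': [25.1821, 5.9254, -17.7563, -5.0737, -63.6542, -36.9161], 'tool_pos': [0.519, 0.0644, 0.2379], 'orientation': [179.2659, 5.2622, -103.9148], 'force': [0.9563, -3.7761, -0.4488], 'opening': 0.0306}
[[-0.239 -0.971  0.01 ]
 [-0.967  0.239  0.092]
 [-0.092  0.013 -0.996]]
```

Emit:
{"name": "play_rows", "arguments": {"deltas": [[-0.005,-0.025,0,0.0404,-0.0101,0],[-0.005,-0.025,0,0.0404,-0.0101,0],[-0.005,-0.025,0,0.0404,-0.0101,0],[-0.005,-0.025,0,0.0404,-0.0101,0],[-0.005,-0.025,0,0.0404,-0.0101,0],[-0.005,-0.025,0,0.0404,-0.0101,0]]}}

```text
clock: 6.6
tool_pos: [0.496, -0.0564, 0.2386]
orientation: [179.6, 50.2, -103.6]
force: [0.5, -0.0, -1.3]
opening: 0.0304
gripper_force: 30.0
```

Emit:
{"name": "play_rows", "arguments": {"deltas": [[-0.009,-0.01,0,0,0,-0.04],[-0.009,-0.01,0,0,0,-0.04],[-0.009,-0.01,0,0,0,-0.04],[0,0,0,0,0,0]]}}

```text
clock: 7.0
tool_pos: [0.4718, -0.0795, 0.2371]
orientation: [179.2, 49.9, -125.8]
force: [0.6, -0.8, -0.7]
opening: 0.0311
gripper_force: 30.0
```

```bash
python3 -c "
from h import *
st()"
```

```text
{'clock': 7.0, 'joint_pos': [-29.0835, 5.9465, -17.8999, -53.7385, -70.7601, 14.719], 'tool_pos': [0.4718, -0.0795, 0.2371], 'orientation': [179.1652, 49.9051, -125.8478], 'force': [0.5567, -0.7717, -0.6949], 'opening': 0.0311}
[[-0.377 -0.817  0.436]
 [-0.522  0.577  0.629]
 [-0.765  0.009 -0.644]]
```

Emit:
{"name": "play_rows", "arguments": {"deltas": [[0,0,-0.03,0,0,0],[0,0,-0.045,0,0,0],[0,0,-0.045,0,0,0],[0,0,-0.045,0,0,0],[0,0,-0.045,0,0,0],[0,0,-0.01,0,0,0],[0,0,0,0,0,0],[0,0,0,0,0,0]]}}

```text
clock: 7.8
tool_pos: [0.4748, -0.0795, 0.0619]
orientation: [179.3, 49.9, -125.4]
force: [0.6, 0.2, 0.3]
opening: 0.0306
gripper_force: 30.0
```

```bash
python3 - <<'E'
from h import *
st(); shot('wrist','w2'); shot('side','s2')
a=cv2.imread('pics/w2.png'); 
m=np.load('s2.npz'); P=m['M']@np.array([.48,-.07,.04,1]); k=m['k']; u,v=k[0]*P[0]/P[2]+k[2],k[1]*P[1]/P[2]+k[3]; print(u,v)
u=int(np.clip(u,80,480));v=int(np.clip(v,80,340)); b=cv2.imread('pics/s2.png')[v-75:v+75,u-75:u+75]
cv2.imwrite('pics/m2.png',np.hstack([cv2.resize(a,(450,338)),cv2.resize(b,(338,338),interpolation=cv2.INTER_CUBIC)]))
E
```

```text
{'clock': 7.8, 'joint_pos': [-31.9434, 23.8921, -23.5443, -61.7731, -60.1852, 38.2658], 'tool_pos': [0.4748, -0.0795, 0.0619], 'orientation': [179.3094, 49.9228, -125.3975], 'force': [0.5639, 0.2036, 0.2966], 'opening': 0.0306}
[[-0.373 -0.82   0.433]
 [-0.525  0.572  0.631]
 [-0.765  0.008 -0.644]]
226.87904912307937 259.8623008789591
```

View pics/m2.png

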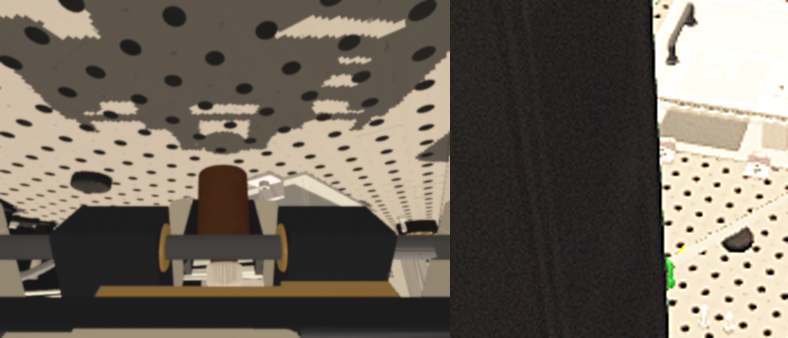

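The left half shows the bottle at (222,205), straight between the jaws and bottom edge at row 167. The side camera is blocked by the post. I'll check the tilt from wrist depth.

```bash
python3 - <<'E'
from h import *
P=[]
for v in range(206,300,4):
    q=pt('w2',276,v); print(v,q)
    if 220<=v<=284: P.append(q)
d=np.load('w2.npz')['d']
# fit on brown rows: centre strip
pts=np.array([pt('w2',u,v) for v in range(220,282,2) for u in range(274,281)]); c=np.median(pts,0); pts=pts[np.linalg.norm(pts-c,axis=1)<.04]
w,V=np.linalg.eigh(np.cov(pts.T)); a=V[:,2]*np.sign(V[2,2]); print(len(pts),a,np.degrees(np.arccos(a[2])))
E
```

```text
206 [ 0.4735 -0.0831  0.0261]
210 [ 0.4731 -0.0836  0.0285]
214 [ 0.4733 -0.0834  0.0305]
218 [ 0.4727 -0.0843  0.0329]
222 [ 0.473  -0.0839  0.0348]
226 [ 0.473  -0.0839  0.0368]
230 [ 0.4729 -0.0841  0.0389]
234 [ 0.4733 -0.0835  0.0406]
238 [ 0.4731 -0.0839  0.0427]
242 [ 0.4731 -0.0839  0.0447]
246 [ 0.4729 -0.0841  0.0467]
250 [ 0.473  -0.0841  0.0485]
254 [ 0.473  -0.084   0.0504]
258 [ 0.4734 -0.0836  0.0521]
262 [ 0.4731 -0.0839  0.0541]
266 [ 0.4733 -0.0837  0.0559]
270 [ 0.4733 -0.0837  0.0577]
274 [ 0.4732 -0.0838  0.0595]
278 [ 0.4732 -0.0839  0.0613]
282 [ 0.4731 -0.0841  0.0631]
286 [ 0.4733 -0.0838  0.0648]
290 [ 0.4733 -0.0838  0.0665]
294 [ 0.4376 -0.1347  0.0777]
298 [ 0.4369 -0.1358  0.0789]
217 [ 8.63901379e-03 -3.64117444e-04  9.99962617e-01] 0.4954246623764031
```

Emit:
{"name": "play_rows", "arguments": {"deltas": [[0,0,-0.0125,0,0,0],[0,0,-0.0125,0,0,0],[0,0,0,0,0,0],[0,0,0,0,0,0]]}}

```text
clock: 8.3
tool_pos: [0.4738, -0.0791, 0.0403]
orientation: [179.0, 49.9, -125.7]
force: [0.6, -0.8, -0.7]
opening: 0.0305
gripper_force: 30.0
```

Emit:
{"name": "play_rows", "arguments": {"deltas": [[0,0,-0.0025,0,0,0],[0,0,0,0,0,0]]}}

```text
clock: 8.5
tool_pos: [0.474, -0.0791, 0.0386]
orientation: [179.1, 49.9, -125.6]
force: [0.1, -0.3, -1.1]
opening: 0.0311
gripper_force: 30.0
```

Emit:
{"name": "play_rows", "arguments": {"deltas": [[0,0,-0.002,0,0,0],[0,0,0,0,0,0]]}}

```text
clock: 8.7
tool_pos: [0.4742, -0.079, 0.0381]
orientation: [179.2, 50.0, -125.4]
force: [-2.6, -1.7, 8.3]
opening: 0.0312
gripper_force: 30.0
```

Emit:
{"name": "play_rows", "arguments": {"deltas": [[0,0,-0.001,0,0,0],[0,0,0,0,0,0]]}}

```text
clock: 8.9
tool_pos: [0.4743, -0.079, 0.0381]
orientation: [179.3, 50.0, -125.4]
force: [-5.2, -5.3, 14.6]
opening: 0.0309
gripper_force: 30.0
```

Emit:
{"name": "play_rows", "arguments": {"deltas": [[0,0,0.002,0,0,0],[0,0,0,0,0,0]]}}

```text
clock: 9.1
tool_pos: [0.4742, -0.0793, 0.0382]
orientation: [179.2, 49.9, -125.5]
force: [0.7, -1.9, 2.5]
opening: 0.0308
gripper_force: 30.0
```

Emit:
{"name": "play_rows", "arguments": {"deltas": [[0,0,0,0,0,0],[0,0,0,0,0,0],[0,0,0,0,0,0],[0,0,0,0,0,0],[0,0,0,0,0,0]], "gripper": 0.3}}

```text
clock: 9.6
tool_pos: [0.474, -0.0791, 0.0378]
orientation: [179.1, 49.9, -125.6]
force: [0.2, -0.3, 0.9]
opening: 0.056
gripper_force: 0.0
```

Emit:
{"name": "play_rows", "arguments": {"deltas": [[-0.005,-0.008,0.008,0,0,0],[-0.011,-0.016,0.016,0,0,0],[-0.011,-0.016,0.016,0,0,0],[-0.011,-0.016,0.018,0,0,0],[0,0,0.04,0,0,0],[0,0,0.05,0,0,0],[0,0,0.05,0,0,0]]}}

```text
clock: 10.3
tool_pos: [0.4424, -0.1251, 0.1985]
orientation: [179.2, 49.8, -125.6]
force: [2.1, -1.8, 0.7]
opening: 0.057
gripper_force: 0.0
```

```bash
python3 - <<'E'
from h import *
st(); shot('top','t3')
p=cv2.imread('pics/t3.png')[150:260,200:350]
cv2.imwrite('pics/c3.png',cv2.resize(p,None,fx=5,fy=5,interpolation=cv2.INTER_CUBIC))
E
```

```text
{'clock': 10.3, 'joint_pos': [-36.0502, 10.4366, -18.7993, -53.1327, -72.7042, 23.2799], 'tool_pos': [0.4424, -0.1251, 0.1985], 'orientation': [179.1593, 49.8238, -125.6249], 'force': [2.0883, -1.7865, 0.7372], 'opening': 0.057}
[[-0.376 -0.819  0.433]
 [-0.524  0.573  0.63 ]
 [-0.764  0.009 -0.645]]
```

View pics/c3.png

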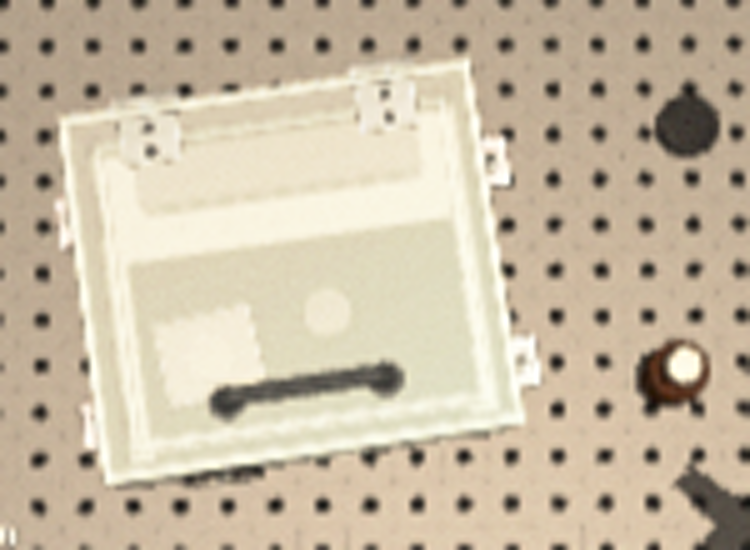

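The bottle stands upright and clear at crop (675,370), and the handle runs from (227,402) to (388,378) in the crop. Next I'll fit the handle.

```bash
python3 - <<'E'
from h import *
g=cv2.imread('pics/t3.png').max(2).astype(int)
vs,us=np.nonzero(g[220:236,238:286]<110); us+=238; vs+=220
w=120-g[vs,us]; P=np.array([pt('t3',u,v,.110) for u,v in zip(us,vs)])
c=np.average(P,axis=0,weights=w); W,V=np.linalg.eigh(np.cov((P-c)[:,:2].T,aweights=w)); a=V[:,1]*np.sign(V[1,1]); t=(P-c)[:,:2]@a
print(len(P),c,a,'yaw',np.degrees(np.arctan2(-a[0],a[1])),t.min(),t.max())
e=[pt('t3',200+u/5 if 0 else int(round(200+u/5)),int(round(150+v/5)),.08) for u,v in ((110,483),(522,423),(62,120),(468,62))]
print(e, [np.degrees(np.arctan2(-(x-y)[0],(x-y)[1])) for x,y in ((e[0],e[1]),(e[2],e[3]))])
D=np.array([pt('t3',u,v)[2] for u,v in zip(us,vs)]); print(np.percentile(D,[50,80,95]))
E
```

```text
124 [0.46717111 0.11998014 0.11      ] [-0.14276044  0.98975727] yaw 8.2076123715517 -0.04474533891403981 0.045313152329461565
[array([0.4219, 0.2165, 0.08  ]), array([0.4497, 0.0143, 0.08  ]), array([0.6056, 0.2438, 0.08  ]), array([0.6353, 0.0369, 0.08  ])] [np.float64(7.828381248868349), np.float64(8.168868098926092)]
[0.111   0.11214 0.1132 ]
```

Emit:
{"name": "play_rows", "arguments": {"deltas": [[0,0,0.01,-0.0325,0.0227,0],[0,0,0.01,-0.0325,0.0227,0],[0,0,0.01,-0.0325,0.0227,0],[0,0,0.01,-0.0325,0.0227,0],[0,0,0.01,-0.0325,0.0227,0],[0,0,0.01,-0.0325,0.0227,0],[0,0,0.01,-0.0325,0.0227,0]]}}

```text
clock: 11.05
tool_pos: [0.4435, -0.1251, 0.2554]
orientation: [180.0, -0.3, -125.4]
force: [-0.0, -1.5, -1.0]
opening: 0.0569
gripper_force: 0.0
```

Emit:
{"name": "play_rows", "arguments": {"deltas": [[0.005,0.051,0,0,0,0.0406],[0.005,0.051,0,0,0,0.0406],[0.005,0.051,0,0,0,0.0406],[0.005,0.051,0,0,0,0.0406],[0.005,0.051,0,0,0,0.0406],[0.005,0.051,0,0,0,0.0406],[0,0,0,0,0,0],[0,0,0,0,0,0]]}}

```text
clock: 11.85
tool_pos: [0.4676, 0.1204, 0.2532]
orientation: [179.7, -0.1, -81.5]
force: [0.3, -1.5, 0.5]
opening: 0.0571
gripper_force: 0.0
```

```bash
python3 - <<'E'
from h import *
st(); shot('wrist','w4')
E
```

```text
{'clock': 11.85, 'joint_pos': [37.779, 2.044, -21.814, -0.0906, -66.4564, -29.2658], 'tool_pos': [0.4676, 0.1204, 0.2532], 'orientation': [179.6852, -0.0815, -81.523], 'force': [0.3102, -1.4729, 0.5011], 'opening': 0.0571}
[[ 0.147 -0.989 -0.005]
 [-0.989 -0.147 -0.002]
 [ 0.001  0.005 -1.   ]]
```

View pics/w4.png

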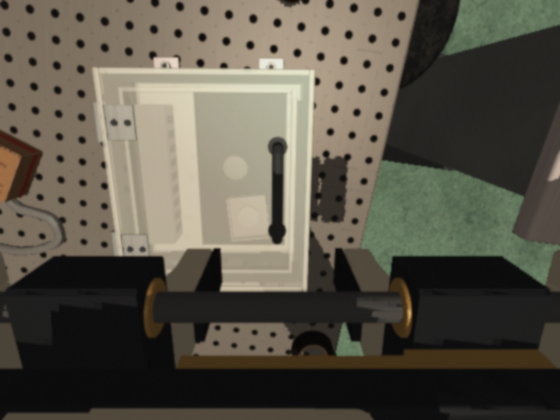

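The bar runs vertically at column 278 (rows 147 to 232), centred between the jaws, so I'll descend.

Emit:
{"name": "play_rows", "arguments": {"deltas": [[0,0,-0.03,0,0,0],[0,0,-0.045,0,0,0],[0,0,-0.045,0,0,0],[0,0,-0.03,0,0,0],[0,0,-0.015,0,0,0],[0,0,0,0,0,0],[0,0,0,0,0,0]]}}

```text
clock: 12.6
tool_pos: [0.468, 0.1198, 0.1211]
orientation: [179.7, -0.1, -81.6]
force: [0.8, -0.9, 0.6]
opening: 0.0567
gripper_force: 0.0
```

Emit:
{"name": "play_rows", "arguments": {"deltas": [[0,0,-0.0075,0,0,0],[0,0,-0.0075,0,0,0],[0,0,0,0,0,0],[0,0,0,0,0,0]]}}

```text
clock: 13.0
tool_pos: [0.4676, 0.1209, 0.1083]
orientation: [179.6, -0.1, -81.5]
force: [0.6, -1.0, -0.2]
opening: 0.0567
gripper_force: 0.0
```

Emit:
{"name": "play_rows", "arguments": {"deltas": [[0,0,0,0,0,0],[0,0,0,0,0,0],[0,0,0,0,0,0],[0,0,0,0,0,0],[0,0,0,0,0,0],[0,0,0,0,0,0],[0,0,0,0,0,0],[0,0,0,0,0,0]], "gripper": -1}}

```text
clock: 13.8
tool_pos: [0.4672, 0.1208, 0.1082]
orientation: [179.6, -0.0, -81.5]
force: [-3.4, 0.4, 2.0]
opening: 0.009
gripper_force: 30.0
```

Emit:
{"name": "play_rows", "arguments": {"deltas": [[0.0003,0,0.00125,-0.0003,0.002,0],[0.0003,0,0.00125,-0.0003,0.002,0],[0.0003,0,0.00125,-0.0003,0.002,0],[0.0003,0,0.00125,-0.0003,0.002,0]]}}

```text
clock: 14.2
tool_pos: [0.4679, 0.1208, 0.1118]
orientation: [178.0, -0.1, -81.5]
force: [-3.3, 1.9, -7.2]
opening: 0.0089
gripper_force: 30.0
```

Emit:
{"name": "play_rows", "arguments": {"deltas": [[0.0003,0,0.00125,-0.0003,0.002,0],[0.0003,0,0.00125,-0.0003,0.002,0],[0.0003,0,0.00125,-0.0003,0.002,0],[0.0003,0,0.00125,-0.0003,0.002,0]]}}

```text
clock: 14.6
tool_pos: [0.4691, 0.121, 0.1169]
orientation: [176.7, -0.0, -81.5]
force: [-4.8, 2.6, -3.1]
opening: 0.009
gripper_force: 30.0
```

Emit:
{"name": "play_rows", "arguments": {"deltas": [[0.0003,0,0.00125,-0.0003,0.002,0],[0.0003,0,0.00125,-0.0003,0.002,0],[0.0003,0,0.00125,-0.0003,0.002,0],[0.0003,0,0.00125,-0.0003,0.002,0],[0,0,0.0006,0,0,0],[0,0,0,0,0,0],[0,0,0,0,0,0],[0,0,0,0,0,0],[0,0,0,0,0,0]]}}

```text
clock: 15.5
tool_pos: [0.4703, 0.1211, 0.1215]
orientation: [175.3, -0.0, -81.5]
force: [-4.2, 2.5, -2.6]
opening: 0.009
gripper_force: 30.0
```

```bash
python3 - <<'E'
from h import *
st(); shot('wrist','w5'); shot('top','t5')
a=cv2.imread('pics/w5.png'); b=cv2.imread('pics/t5.png')[150:260,200:350]
cv2.imwrite('pics/m5.png',np.hstack([cv2.resize(a,(400,300)),cv2.resize(b,(400,300))]))
# lid angle: fit a plane to the lid area in depth, wrist
R=[0.99,.143]; H=np.array([.4662,.1205])+.158*np.array(R)
for f in ('w4','w5'):
    Q=[]
    for v in range(60,240,6):
        for u in range(100,315,6):
            q=pt(f,u,v); bx=(q[:2]-H)@R
            if -.16<bx<-.03 and .075<q[2]<.102: Q.append([bx,q[2]])
    Q=np.array(Q); s=np.polyfit(Q[:,0],Q[:,1],1); r=Q[:,1]-np.polyval(s,Q[:,0]); k=abs(r)<.004; print(f,len(Q),np.polyfit(*Q[k].T,1))
E
```

```text
{'clock': 15.5, 'joint_pos': [35.9442, 12.5342, -27.7809, -2.6842, -53.9279, -25.7645], 'tool_pos': [0.4703, 0.1211, 0.1215], 'orientation': [175.2621, -0.0123, -81.4808], 'force': [-4.2423, 2.54, -2.6429], 'opening': 0.009}
[[ 0.148 -0.986 -0.082]
 [-0.989 -0.148 -0.012]
 [ 0.     0.083 -0.997]]
w4 652 [-0.00151817  0.08306152]
w5 921 [-0.08577517  0.08298485]
```

View pics/m5.png

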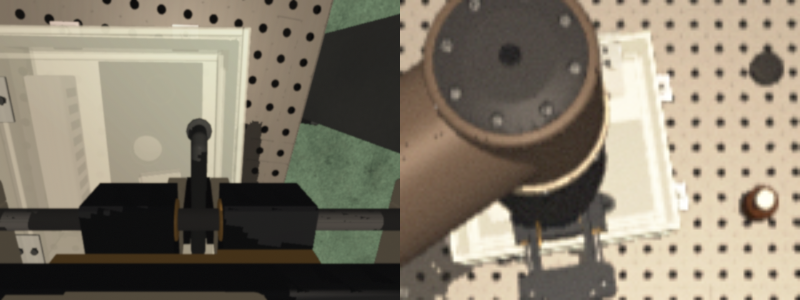

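The left half shows the handle at (198,170) held between the jaws. The lid is open by 0.084 rad (plane fit), about 15 to 16 mm at the front. The right half shows the bottle standing at (760,203) and the lens cap in place, so I'm handing in.

```bash
python3 -c "
from h import *
print(close_job())"
```

```text
the job is handed in; nothing more can be done
None
```

The job is handed in: the bottle stands upright and released on the worktop, and the gripper holds the lid ajar at about 0.084 rad (roughly 16 mm at the front edge); the lens cap is still in place, nothing touched the tape roll or sensor head, and no verdict came back.

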